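Pin the bread cart's tow bar

TASK

Take the linch pin out of its wooden parking block and push it from above through the hole in the tow bar's square sleeve, fully home so its saddle sits on the sleeve, with its ring still standing open over the free end of the sleeve. Then flip the sprung ring down over the end of the sleeve until it snaps shut under the pin's point, and leave it so, without disturbing the things lying around.

Things in the scene. Friction and masses are not known exactly. Their poses are not given: they have to be found in the camera images.
- pin: Loose steel linch pin, 165 to 225 g, standing upright in the parking block, not stuck. Origin on its axis under its saddle plate (22 x 40 mm in x, y, with a round flange on it to 8 mm above the origin); z up, +x the side to which the ring stands open, y along the ring's hinge. Shank below: 10 mm across for 36 mm, then a 10 mm taper to a 4 mm wide point, 46 mm below the origin.
- pin_top (a point): Centre of the flat top of the pin's square head, 36 mm above its origin. Head 14 x 14 mm, sides along the pin's x and y; keep fingertips 10 mm above the saddle's underside, clear of the ring's legs. Two lugs under the saddle, 32.4 mm apart along the pin's y, reach 4 mm down past the sleeve's sides, so the pin's x must point along the hole's x.
- ring (a joint): Ring angle on the pin (rad). 0: open, standing out to the pin's +x, 0.2 rad above level; grows as it swings down; 1.77: shut, hanging straight down, its cross bar just under the pin's point. Hinge axis: the pin's y, 4 mm above the pin's origin. An over-centre spring holds it open below about 0.64 rad and swings it shut beyond in half a second; about 3 N down on the cross bar overcomes it.
- ring_bar (a point): Middle of the ring's cross bar, 55 mm from the hinge axis. The ring is a U of 4.4 mm steel wire: two legs 48 mm apart (centre lines) and this cross bar joining them.
- hole (a point): Mouth of the hole, middle, in the top face of the sleeve (a steel 30 x 30 mm square tube, 4 mm wall, 70 mm long), about 150 mm above the table. x: level, along the sleeve to its free end, 15 mm beyond the hole; y level across; z up. The hole, 11.5 mm across, goes right through sleeve and the bar inside. Fully home, the pin's origin is here.
- hitch: Fixed tow-bar coupling: wooden block 90 x 110 x 120 mm, origin under its middle, a bar strapped along its x on top inside the sleeve; +x to the sleeve's free end. The bar's hole lies up to 2.5 mm along x off the sleeve's, unseen; the sleeve slides stiffly (4 N). The pin's taper catches and must be eased sideways by feel to line them up. A hidden sprung pad drags: some 5 to 15 N of push in all.
- rack: Fixed wooden parking block: an upright 50 x 30 mm in x, y on a foot 90 x 90 x 20 mm, 70 mm tall in all, with an upright hole 13.5 mm across at its middle, 50 mm deep. Origin under its middle on the table.
- loaf_tin: Bystander: empty aluminium cake tin 100 x 180 x 70 mm, origin under its middle.
- grease: Bystander: can 60 mm across, 75 mm tall, origin under its middle.
- spanner: Bystander: spanner lying flat, origin under it.
There are look-alikes about, which are no part of the job. Leave any red, turquoise or yellow look-alike of the pin alone.

How it is judged:
By the outcome, as a careful person would: the job done as asked, in the order asked, and still so for the second after the job is handed in, with the robot touching nothing.
It also fails if it takes over 58 s, if anything falls off the work surface, if the arm or the gripper's body presses on something with over 40 N, if the wrist force passes 120 N, or if a joint passes its speed limit or range.

ROBOT

A 6-joint arm with a two-finger parallel gripper is mounted at the origin on the work surface. World frame = base frame: x ahead of the robot, y to its left, z up, the work surface at z = 0. Lengths are in m, angles in rad, forces in N, time in s.
With the tool pointing down it reaches from about 0.275 to 0.875 m from the base axis. Payload 12.5 kg.
Tool frame: the origin (TCP) lies at the very end of the fingers, on their centre line; the grasp point (between the pads) lies 19 mm behind it; z points along the fingers, y is the line along which they close (so a half turn about z gives the same grasp; the last joint's range is limited). The gripper opens to 85 mm and grips with 20 to 120 N. Pads are 22 mm wide; open, the fingers measure 114 mm over their backs; the gripper's body (76 mm by 85 mm) begins 54 mm behind the grasp point. The pads swing forward as they close: fully open they stand 13 mm farther back than shut.
Start: joints at [-1.28, 0.351, 1.652, -0, 1.139, -0.085], TCP at [0.202, -0.512, 0.231] pointing down, gripper open.
Joint ranges: [-2.75, 2.75], [-0.79, 2.1], [0.01, 2.65], [-1.57, 4.71], [0.07, 3.14], [-2.87, 2.87]. Speed limits (rad/s): [2.22, 2.22, 2.79, 3.14, 3.14, 3.14].

INTERFACE

Orientations are given as a rotation vector (axis times angle).
In Python, from bench import sensors, vision, manip gives the robot as it stands.
- The arm moves only by the tool jog_arm, never from a script. Its argument "steps" is a list of rows, each an object with "translation": the shift along the world's x, y, z as a fraction of full scale, a list of three; "rotation": the turn, a rotation vector about the world's x, y, z as a fraction of full scale, a list of three. A call has exactly 8 rows; each row is the pose to reach, as a shift and turn from the pose commanded when the call began; what a row does not reach only later rows make up. Full scale, the value 1, is 0.5 m for a shift and 0.5 rad for a turn. A row lasts 1/10 s, in which the tool goes at most 50 mm and 8.59 degrees, less where a joint would pass 70% of its speed; a pose out of reach is approached as far as the arm can. A call with a number of a shift or a turn outside -1 to 1 is refused whole. A call with a gripper value outside its range is refused whole. "gripper" is the opening, from 0 (shut) to 1 (fully open), set as the call begins (left out, the last holds). The fingers move at their own pace and stop on an object; "force" is the grip in N (left out, the last holds). Time passes only in rows, so rows that repeat a pose let the fingers close, or fill a call up. It gives the time, the measured TCP pose, the force, the opening and the grip force at its end, in the units of the state.
- sensors.get_state(): the state, without advancing time (a new reading comes with each control period).
- vision.capture(name): name is "scene" or "top" or "wrist"; returns a dict with "pixels" (400x640x3 uint8, red, green, blue), "z_map" (400x640 float32, m along the optical axis (not along the pixel's ray), 0 where there is no reading), "intrinsics" (3x3 intrinsics, pixels), "rvec" (rotation vector, rad) and "tvec" (3), from world to camera coordinates, as OpenCV has them; the wrist camera has in their place "hand_eye" (4x4, takes a point from camera to tool coordinates, whose origin is the TCP and whose axes are the flange's). Camera axes: x right, y down, z forward; pixel columns grow to the right and rows downward; lengths in m; the calibration is good to about 2 mm. A picture is of the moment at which its call begins: read the wrist's pose just before it.
- manip.close_job(): hands the job in; it is judged then, once.
The state is a dict: "time_s": time; "qpos": joint angles; "joint_vel": joint speeds; "joint_torque": joint torques, N m; "ee_pos": TCP position; "tool_rot": TCP orientation; "ft_force": force on the tool from outside, world axes, zero at the start; "torque": the same for the moment, N m; "opening": finger opening in m; "gripper_force": force on a finger pad.
Only numpy, scipy, OpenCV 4.12 (cv2) and the standard library are available. Lean on these libraries where they do the work, as an engineer would, in place of code of your own. Each camera call takes 0.05 s, during which the arm holds its last target. There are 200 camera calls.

## Working session

There is one attempt and no reset: what is moved stays moved. The work goes in short steps, Python scripts to look and compute and a tool call to move; the robot and the scene stay as the last step left them, time stands still between calls to the robot, and variables do not carry over. Pictures are saved under pics/ and viewed, at most 10 in all, crops included, and the job is handed in when it is done.

Besides the shell and the picture viewer there is one more tool, called as name(argument=value, ...), one argument or row to a line, values as JSON. jog_arm: Moves the arm, as the interface text tells. Its arguments: {"type":"object","properties":{"steps":{"type":"array"},"gripper":{"type":"number"},"force":{"type":"number"}},"required":["steps"]}

```bash
mkdir -p pics; cat > h.py <<'E'
import numpy as np, cv2
from bench import sensors, vision, manip
from scipy.spatial.transform import Rotation as R
def cap(name):
    s=sensors.get_state(); c=vision.capture(name)
    K=np.array(c["intrinsics"]); z=c["z_map"]
    v,u=np.mgrid[0:400,0:640]
    P=np.stack([(u-K[0,2])/K[0,0]*z,(v-K[1,2])/K[1,1]*z,z],-1)
    if "hand_eye" in c:
        T=np.array(c["hand_eye"]); P=P@T[:3,:3].T+T[:3,3]
        W=P@R.from_rotvec(s["tool_rot"]).as_matrix().T+np.array(s["ee_pos"])
    else:
        Rm=R.from_rotvec(np.ravel(c["rvec"])).as_matrix(); W=(P-np.ravel(c["tvec"]))@Rm
    W[z==0]=np.nan
    return c["pixels"],W,s,c
def save(img,f,crop=None,k=1):
    if crop: u0,v0,u1,v1=crop; img=img[v0:v1,u0:u1]
    cv2.imwrite("pics/"+f,cv2.resize(img[...,::-1],None,fx=k,fy=k,interpolation=cv2.INTER_CUBIC))
E
python3 - <<'E'
from h import *
a,W,s,c=cap("top"); b,W2,_,_=cap("scene")
np.savez("a.npz",a=a,W=W,b=b,W2=W2)
save(np.vstack([a,b]),"1.png",k=0.75)
save(a,"t.png");print(s)
E
```

```text
{'time_s': 0.0, 'qpos': array([-1.27962346e+00,  3.51268626e-01,  1.65245992e+00, -1.65231712e-05,
        1.13908976e+00, -8.46119293e-02]), 'joint_vel': array([-0.00039179, -0.00087285, -0.00089146, -0.00029537,  0.00035789,
        0.00011628]), 'joint_torque': array([ 5.55442421e-04, -5.06100583e+01, -2.91409725e+01, -2.19932599e-05,
        4.53669243e-03,  5.37981862e-06]), 'ee_pos': array([ 0.2017656 , -0.51128225,  0.23072706]), 'tool_rot': array([-3.08510273e+00, -5.86597583e-01,  2.21842089e-04]), 'ft_force': array([-0.89608042, -0.14148632, -0.19332305]), 'torque': array([-0.00305558,  0.03390376,  0.00275264]), 'gripper_force': 0.0, 'opening': 0.0854362040578103}
```

View pics/1.png

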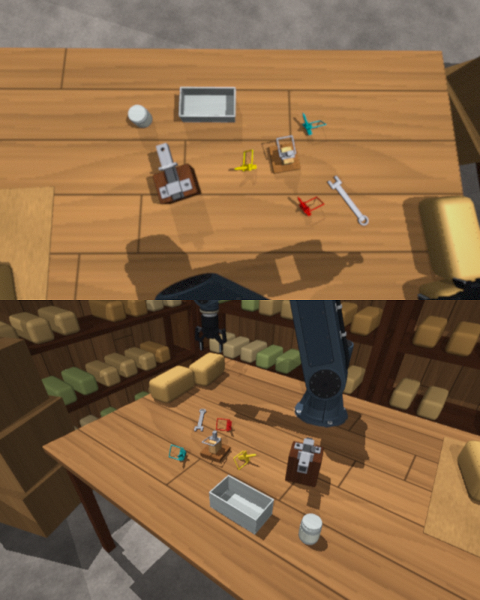

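The top view (upper) shows the rack with a steel pin at about px (380,203), full scale. The hitch is at (230,235), with the sleeve's free end up the image. Pin-like things are yellow (327,215), turquoise (413,167), red (408,275) and the steel one in the wooden block. Only the steel one fits; I'll confirm it in a crop.

```bash
python3 - <<'E'
from h import *
d=np.load("a.npz");a,W=d["a"],d["W"]
A=a[165:245,340:430];B=a[180:280,185:275]
f=lambda x,k:cv2.resize(x,None,fx=k,fy=k,interpolation=cv2.INTER_CUBIC)
L=np.zeros((600,800,3),np.uint8);x=f(A,4.4);y=f(B,4.4)
L[:x.shape[0],:x.shape[1]]=x;L[:y.shape[0],400:400+y.shape[1]]=y;save(L,"2.png")
def lst(u0,v0,u1,v1,lo,hi):
    w=W[v0:v1,u0:u1];m=(w[...,2]>lo)&(w[...,2]<hi);p=w[m]
    r=cv2.minAreaRect((p[:,:2]*1000).astype(np.float32))
    print((u0,v0),lo,hi,len(p),p.mean(0).round(4),r)
lst(340,165,430,245,.06,.075);lst(340,165,430,245,.077,.13);lst(340,165,430,245,.1,.12);lst(340,165,430,245,.01,.03)
lst(185,180,275,280,.143,.16);lst(185,180,275,280,.11,.13);lst(185,180,275,280,.16,.2)
np.set_printoptions(linewidth=250)
print((W[180:225:1,362:400:2,2]*1000).round(0))
E
```

```text
(340, 165) 0.06 0.075 237 [ 0.5487 -0.2027  0.0706] ((550.473388671875, -204.20809936523438), (49.80715560913086, 48.93870162963867), 10.15389633178711)
(340, 165) 0.077 0.13 186 [ 0.5719 -0.1975  0.0878] ((573.1787109375, -198.91053771972656), (66.39881896972656, 51.99404525756836), 10.332093238830566)
(340, 165) 0.1 0.12 39 [ 0.5505 -0.2032  0.1049] ((550.849609375, -202.83331298828125), (14.032111167907715, 13.091352462768555), 3.218435287475586)
(340, 165) 0.01 0.03 984 [ 0.5527 -0.2045  0.0196] ((559.9219360351562, -217.46896362304688), (116.47621154785156, 233.755615234375), 33.538211822509766)
(185, 180) 0.143 0.16 1030 [0.4925 0.145  0.1485] ((491.9884338378906, 144.3546600341797), (158.99655151367188, 49.30283737182617), 19.527734756469727)
(185, 180) 0.11 0.13 1596 [0.461  0.1319 0.121 ] ((490.89434814453125, 144.9801483154297), (157.52017211914062, 110.50428009033203), 18.732484817504883)
(185, 180) 0.16 0.2 0 [nan nan nan] ((0.0, 0.0), (0.0, 0.0), 0.0)
[[ -2.   4.  -1.  -0.  -3.   2.  -0.   2.  -0.  -3.   1.   1.  -3.  nan  -1.   1.  -0.  -2.   3.]
 [  4.  -0.   0.  -1.  
[... 3661 characters left out ...]
36.  29.  18.  22.  21.  18.  20.  23.]
 [ 10.  18.  20.  18.  19.  18.  23.  35.  37.  31.  18.  20.  20.  19.  20.  17.  20.  19.  19.]
 [  9.  22.  25.  18.  19.  20.  23.  20.  19.  20.  22.  20.  19.  20.  19.  20.  18.  18.  19.]
 [  5.  19.  21.  17.  19.  17.  23.  22.  22.  20.  21.  21.  21.  23.  20.  21.  20.  20.  21.]
 [  2.  20.  21.  21.  19.  15.  19.  19.  22.  21.  18.  20.  22.  20.  18.  17.  21.  20.  22.]
 [ -3.  16.  22.  21.  21.  21.  23.  22.  19.  20.  21.  21.  18.  21.  19.  21.  19.  20.  21.]
 [  2.  19.  19.  21.  16.  24.  19.  18.  20.  21.  22.  19.  23.  19.  20.  18.  19.  21.  19.]]<stdin>:10: RuntimeWarning: Mean of empty slice.
  ret = um.true_divide(
```

View pics/2.png

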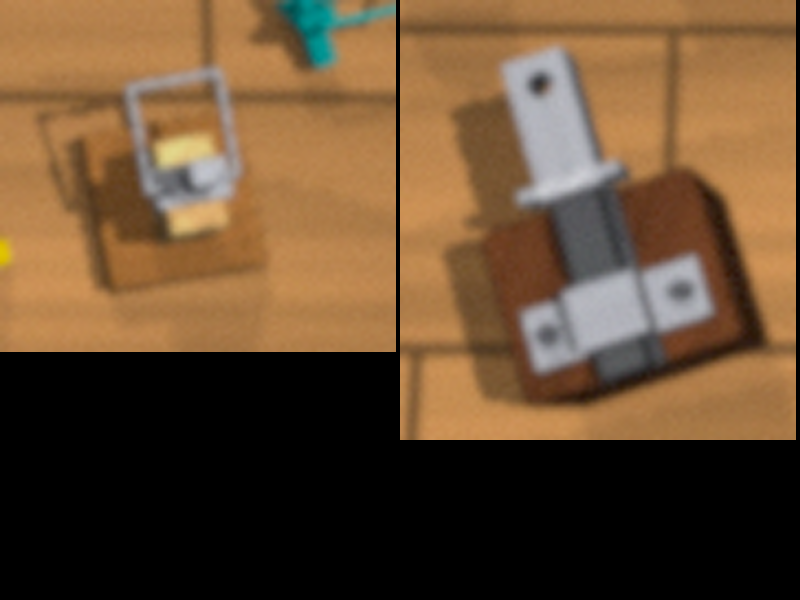

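The steel pin stands in the wooden block with its ring open toward world +x (up in the image), and the coloured look-alikes lie aside. The sleeve hole is at crop px (540,83), which is px (216.8,198.9) full scale. Next: yaws, hole point and current tool yaw.

```bash
python3 - <<'E'
from h import *
d=np.load("a.npz");a,W=d["a"],d["W"]
s=sensors.get_state();M=R.from_rotvec(s["tool_rot"]).as_matrix();print(M.round(3))
def rect(p): return cv2.minAreaRect((p[:,:2]*1000).astype(np.float32))
# sleeve tube: z .145-.155, far from flange
w=W[180:280,185:275].reshape(-1,3);p=w[(abs(w[:,2]-.1505)<.006)&(w[:,0]>.525)]
print(len(p),np.median(p[:,2]),rect(p))
# hole
print(W[196:203,213:222].round(4)[3].tolist())
g=a[190:208,205:228].astype(int).sum(2);print(g)
w=W[165:245,340:430].reshape(-1,3)
p=w[(abs(w[:,2]-.105)<.005)];print("head",p.mean(0))
p=w[(w[:,2]>.0765)&(w[:,2]<.092)&(w[:,0]>.56)];print("ring",rect(p))
p=w[(w[:,2]>.015)&(w[:,2]<.025)&(w[:,0]<.62)&(w[:,0]>.49)&(abs(w[:,1]+.203)<.06)];print("foot",rect(p))
E
```

```text
[[ 0.93   0.367 -0.   ]
 [ 0.367 -0.93   0.001]
 [ 0.    -0.001 -1.   ]]
284 0.14995817315283547 ((544.2437744140625, 162.58839416503906), (48.305328369140625, 30.327356338500977), 18.380176544189453)
[[0.5517, 0.1716, 0.1504], [0.5529, 0.1712, 0.144], [0.5533, 0.1696, 0.1419], [0.5559, 0.1709, 0.1281], [0.5571, 0.1703, 0.1218], [0.5796, 0.1977, 0.0024], [0.5515, 0.1587, 0.1515], [0.5522, 0.1574, 0.1479], [0.5524, 0.1556, 0.147]]
[[342 346 350 347 344 353 359 369 376 386 396 398 417 429 441 453 427 401
  381 379 392 384 384]
 [344 343 337 353 346 348 349 367 392 416 429 441 460 490 504 505 460 409
  375 373 370 374 378]
 [340 333 339 340 349 371 393 416 433 450 481 494 515 520 548 526 486 413
  359 345 365 372 375]
 [327 336 345 365 400 420 458 477 494 509 518 532 539 541 551 544 508 430
  353 331 344 357 358]
 [330 334 373 421 465 489 509 519 541 532 537 540 540 549 554 543 524 459
  368 309 331 348 360]
 [333 351 386 453 504 527 542 539 541 528 520 503 501 517 539 546 541 475
  394 319 300 342 346]
 [338 350 388 456 510 534 548 543 531 500 452 401 401 453 500 542 544 507
  418 325 
[... 636 characters left out ...]
 538 527 522 526 543 539 564 551
  544 507 418 339 322]
 [234 235 227 231 300 384 480 533 540 543 548 541 537 532 550 545 550 555
  546 525 462 358 315]
 [230 231 226 242 277 366 467 520 540 547 549 550 540 543 540 552 553 552
  549 537 486 383 314]
 [232 241 234 235 264 343 442 510 526 550 550 548 543 541 541 540 541 551
  554 546 505 413 333]
 [252 226 243 246 260 315 414 484 537 548 550 550 546 546 542 541 547 543
  554 550 517 440 342]]
head [ 0.55049356 -0.20317064  0.10489251]
ring ((581.21826171875, -197.62184143066406), (50.00173568725586, 52.479949951171875), 10.14323616027832)
foot ((550.6034545898438, -203.52479553222656), (90.11930084228516, 90.56371307373047), 9.703761100769043)
```

jog_arm(
  steps=[
    {"translation": [0.05,0.045,0],"rotation": [0,0,-0.05]},
    {"translation": [0.12,0.105,0],"rotation": [0,0,-0.1]},
    {"translation": [0.19,0.17,0],"rotation": [0,0,-0.15]},
    {"translation": [0.26,0.235,0],"rotation": [0,0,-0.2]},
    {"translation": [0.33,0.295,0],"rotation": [0,0,-0.25]},
    {"translation": [0.4,0.355,0],"rotation": [0,0,-0.3]},
    {"translation": [0.46,0.405,0],"rotation": [0,0,-0.35]},
    {"translation": [0.5,0.44,0],"rotation": [0,0,-0.398]},
  ],
  gripper=1,
)

```text
time_s: 0.9
ee_pos: [0.4534, -0.2896, 0.2311]
tool_rot: [-3.129, -0.278, 0.0]
ft_force: [-0.0, -1.1, 0.2]
opening: 0.0855
gripper_force: 0.0
```

```bash
python3 - <<'E'
from h import *
im,W,s,c=cap("wrist");print(s["time_s"],s["ee_pos"],R.from_rotvec(s["tool_rot"]).as_euler("xyz"));print(np.array(c["hand_eye"]).round(3).tolist(),c["intrinsics"])
save(im,"3.png")
E
```

```text
0.9 [ 0.453413   -0.28963103  0.23107001] [-3.14112588e+00  8.20574452e-05  1.77242737e-01]
[[-0.001, -0.955, -0.296, 0.075], [1.0, -0.001, -0.001, 0.0], [0.001, -0.296, 0.955, -0.143], [0.0, 0.0, 0.0, 1.0]] [[291.88386316   0.         321.43573833]
 [  0.         291.88386316 197.51149064]
 [  0.           0.           1.        ]]
```

View pics/3.png

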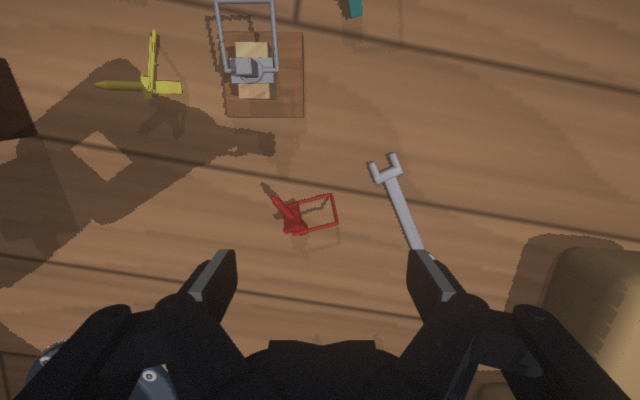

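The wrist view shows the steel pin in the rack at (246,68), ring up the image (world +x). Red (295,215) and yellow (150,85) lie clear.

jog_arm(
  steps=[
    {"translation": [0.05,0.045,0],"rotation": [0,0,0]},
    {"translation": [0.11,0.1,-0.01],"rotation": [0,0,0]},
    {"translation": [0.16,0.145,-0.04],"rotation": [0,0,0]},
    {"translation": [0.194,0.173,-0.09],"rotation": [0,0,0]},
    {"translation": [0.194,0.173,-0.14],"rotation": [0,0,0]},
    {"translation": [0.194,0.173,-0.16],"rotation": [0,0,0]},
    {"translation": [0.194,0.173,-0.16],"rotation": [0,0,0]},
    {"translation": [0.194,0.173,-0.16],"rotation": [0,0,0]},
  ],
)

```text
time_s: 1.75
ee_pos: [0.549, -0.2057, 0.1522]
tool_rot: [3.129, 0.276, 0.001]
ft_force: [0.6, 0.3, 0.1]
opening: 0.0853
gripper_force: 0.0
```

```bash
python3 - <<'E'
from h import *
im,W,s,c=cap("wrist");print(s["time_s"],s["ee_pos"],R.from_rotvec(s["tool_rot"]).as_euler("xyz"),s["qpos"])
q=W.reshape(-1,3);near=(abs(q[:,0]-.56)<.07)&(abs(q[:,1]+.2)<.06)
def rect(p): return cv2.minAreaRect((p[:,:2]*1000).astype(np.float32))
p=q[near&(abs(q[:,2]-.106)<.003)];print("head",len(p),p.mean(0),rect(p))
p=q[near&(q[:,2]>.0785)&(q[:,2]<.092)&(q[:,0]>.565)];print("ring",len(p),rect(p))
p=q[near&(abs(q[:,2]-.07)<.0025)];print("rack",len(p),rect(p))
p=q[near&(abs(q[:,2]-.074)<.001)];print("saddle",len(p),rect(p))
save(im,"w4.png")
E
```

```text
1.75 [ 0.54896358 -0.20571169  0.15222404] [ 3.14107645e+00 -7.19402688e-04  1.76138151e-01] [-4.37930651e-01  5.04781101e-01  1.62906359e+00 -8.73254772e-06
  1.00686255e+00  9.56732375e-01]
head 395 [ 0.54882592 -0.20493244  0.10644012] ((548.2589721679688, -205.08709716796875), (14.38630199432373, 13.360838890075684), 9.744632720947266)
ring 999 ((582.0117797851562, -198.50213623046875), (43.10160446166992, 52.60939407348633), 9.759554862976074)
rack 997 ((548.2252197265625, -204.90609741210938), (50.057857513427734, 39.66551971435547), 9.64718246459961)
saddle 441 ((550.5843505859375, -204.55027770996094), (27.924787521362305, 43.84461975097656), 11.455278396606445)
```

View pics/w4.png

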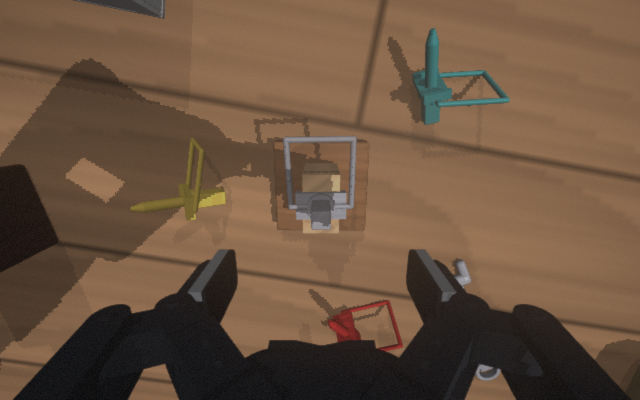

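The pin is centred under the tool: head at about (320,212), ring up the image. The offset is about 1 mm. Descending to grasp the head.

jog_arm(
  steps=[
    {"translation": [0,0.0015,-0.03],"rotation": [0,0,-0.012]},
    {"translation": [0,0.0015,-0.07],"rotation": [0,0,-0.012]},
    {"translation": [0,0.0015,-0.11],"rotation": [0,0,-0.012]},
    {"translation": [0,0.0015,-0.13],"rotation": [0,0,-0.012]},
    {"translation": [0,0.0015,-0.138],"rotation": [0,0,-0.012]},
    {"translation": [0,0.0015,-0.138],"rotation": [0,0,-0.012]},
    {"translation": [0,0.0015,-0.138],"rotation": [0,0,-0.012]},
    {"translation": [0,0.0015,-0.138],"rotation": [0,0,-0.012]},
  ],
)

```text
time_s: 2.6
ee_pos: [0.5493, -0.2046, 0.0832]
tool_rot: [3.129, 0.268, 0.002]
ft_force: [0.7, -0.5, -0.3]
opening: 0.0852
gripper_force: 0.0
```

jog_arm(
  steps=[
    {"translation": [0,0,0],"rotation": [0,0,0]},
    {"translation": [0,0,0],"rotation": [0,0,0]},
    {"translation": [0,0,0],"rotation": [0,0,0]},
    {"translation": [0,0,0],"rotation": [0,0,0]},
    {"translation": [0,0,0],"rotation": [0,0,0]},
    {"translation": [0,0,0],"rotation": [0,0,0]},
    {"translation": [0,0,0],"rotation": [0,0,0]},
    {"translation": [0,0,0],"rotation": [0,0,0]},
  ],
  gripper=0,
  force=60,
)

```text
time_s: 3.4
ee_pos: [0.5489, -0.2043, 0.0824]
tool_rot: [3.13, 0.268, 0.0]
ft_force: [-1.2, -0.0, 3.3]
opening: 0.0126
gripper_force: 58.6
```

jog_arm(
  steps=[
    {"translation": [0,0,0.02],"rotation": [0,0,0]},
    {"translation": [0,0,0.05],"rotation": [0,0,0]},
    {"translation": [0,0,0.1],"rotation": [0,0,0]},
    {"translation": [0,0,0.16],"rotation": [0,0,0]},
    {"translation": [0,0,0.22],"rotation": [0,0,0]},
    {"translation": [0,0,0.27],"rotation": [0,0,0]},
    {"translation": [0,0,0.3],"rotation": [0,0,0]},
    {"translation": [0,0,0.3],"rotation": [0,0,0]},
  ],
)

```text
time_s: 4.2
ee_pos: [0.5497, -0.2047, 0.2356]
tool_rot: [3.128, 0.268, 0.007]
ft_force: [-0.7, 0.1, -1.7]
opening: 0.0128
gripper_force: 58.7
```

jog_arm(
  steps=[
    {"translation": [0,0.05,0.02],"rotation": [0,0,0.04]},
    {"translation": [0,0.12,0.03],"rotation": [0,0,0.08]},
    {"translation": [0,0.2,0.03],"rotation": [0,0,0.12]},
    {"translation": [0,0.28,0.03],"rotation": [0,0,0.16]},
    {"translation": [0,0.36,0.03],"rotation": [0,0,0.2]},
    {"translation": [0,0.42,0.03],"rotation": [0,0,0.24]},
    {"translation": [0,0.46,0.03],"rotation": [0,0,0.28]},
    {"translation": [0,0.48,0.03],"rotation": [0,0,0.306]},
  ],
)

```text
time_s: 5.0
ee_pos: [0.5484, 0.0372, 0.2468]
tool_rot: [-3.1, -0.51, 0.002]
ft_force: [1.2, -0.6, -2.6]
opening: 0.0125
gripper_force: 58.8
```

jog_arm(
  steps=[
    {"translation": [0,0.05,0],"rotation": [0,0,0]},
    {"translation": [0,0.1,0],"rotation": [0,0,0]},
    {"translation": [0,0.14,0],"rotation": [0,0,0]},
    {"translation": [0,0.17,0],"rotation": [0,0,0]},
    {"translation": [0,0.18,0],"rotation": [0,0,0]},
    {"translation": [0,0.18,0],"rotation": [0,0,0]},
    {"translation": [0,0.18,0],"rotation": [0,0,0]},
    {"translation": [0,0.18,0],"rotation": [0,0,0]},
  ],
)

```text
time_s: 5.8
ee_pos: [0.5489, 0.1249, 0.2473]
tool_rot: [3.101, 0.505, -0.0]
ft_force: [0.6, -0.0, -1.7]
opening: 0.0123
gripper_force: 58.8
```

```bash
python3 - <<'E'
from h import *
im,W,s,c=cap("wrist");print(s["time_s"],s["ee_pos"],R.from_rotvec(s["tool_rot"]).as_euler("xyz"))
np.savez("w5.npz",im=im,W=W)
q=W.reshape(-1,3)
p=q[(abs(q[:,2]-.15)<.003)&(q[:,0]>.525)&(q[:,0]<.6)&(abs(q[:,1]-.165)<.05)];print("sleeve",len(p),p[:,2].mean(),cv2.minAreaRect((p[:,:2]*1000).astype(np.float32)))
save(im,"5.png")
E
```

```text
5.8 [0.54893813 0.12487496 0.24727264] [3.14149154e+00 1.21196042e-04 3.22947302e-01]
sleeve 1236 0.15061974346278215 ((542.8182983398438, 161.65347290039062), (47.02832794189453, 30.229047775268555), 18.71463394165039)
```

View pics/5.png

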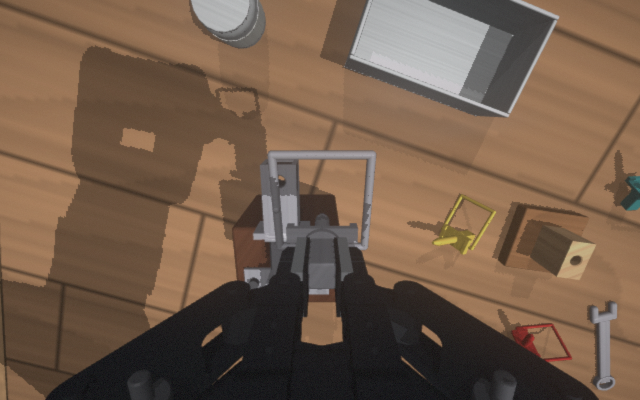

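The wrist view shows the pin in hand: ring bar at row 155, columns 270–375. The sleeve is to the left, its hole at about (280,182).

```bash
cat > m.py <<'E'
from h import *
def hole(im,c,s,uv,z,rad=9):
    u0,v0=uv;g=im[v0-rad:v0+rad+1,u0-rad:u0+rad+1].astype(float).sum(2)
    bg=np.percentile(g,70);w=np.where(g<bg*0.6,1.,0)
    n,l,st,ce=cv2.connectedComponentsWithStats(w.astype(np.uint8))
    i=1+np.argmin([np.hypot(*(ce[k]-rad)) + (st[k,4]<8)*50 for k in range(1,n)])
    u,v=ce[i]+[u0-rad,v0-rad];print("px",u,v,st[i])
    K=np.array(c["intrinsics"]);d=np.array([(u-K[0,2])/K[0,0],(v-K[1,2])/K[1,1],1])
    if "hand_eye" in c:
        T=np.array(c["hand_eye"]);M=R.from_rotvec(s["tool_rot"]).as_matrix();o=M@T[:3,3]+s["ee_pos"];d=M@T[:3,:3]@d
    else:
        Rm=R.from_rotvec(np.ravel(c["rvec"])).as_matrix();o=-Rm.T@np.ravel(c["tvec"]);d=Rm.T@d
    return o+d*(z-o[2])/d[2]
E
python3 - <<'E'
from m import *
im,W,s,c=cap("wrist");print(hole(im,c,s,(280,182),.1505))
M=R.from_rotvec(s["tool_rot"]).as_matrix();L=(W-s["ee_pos"])@M
# in-hand ring and saddle in tool frame (tool z down)
q=L.reshape(-1,3);m=(abs(q[:,1])<.035)&(q[:,2]<.03)&(q[:,2]>-.03)&(q[:,0]>.015)&(q[:,0]<.08)
p=q[m];print("ring",len(p),cv2.minAreaRect((p[:,:2]*1000).astype(np.float32)))
b=p[p[:,0]>.048];print("bar",b.mean(0),b.min(0),b.max(0))
for v in range(215,256,4): print(v,(L[v,322]*1000).round(1),(L[v,285]*1000).round(1),(L[v,352]*1000).round(1))
it,Wt,st,ct=cap("top");print("top",hole(it,ct,st,(216,198),.1505,5))
E
```

```text
px 281.2142857142857 182.53571428571428 [ 8  7  6  6 28]
[0.55081167 0.16184373 0.1505    ]
ring 2155 ((35.098358154296875, -0.2165393829345703), (52.461360931396484, 40.26689910888672), 89.86054992675781)
bar [ 0.05278564 -0.00041368 -0.00466145] [ 0.04803325 -0.02624505 -0.00763267] [ 0.05526932  0.02597435 -0.00139416]
215 [ 3.9  0.1 44.2] [-15.6 -32.2  96. ] [-72.7  43.1 247.4]
219 [ 3.7  0.1 37.5] [-19.7 -32.5  97. ] [-78.7  43.3 247. ]
223 [ 4.   0.1 29.7] [-23.8 -32.7  97.6] [ 9.7 17.7 15.6]
227 [9.7 0.1 9.7] [-26.9 -32.6  95.9] [ 9.5 17.1 10.3]
231 [9.8 0.1 3.8] [nan nan nan] [ 8.2 16.9  7.4]
235 [7.1 0.1 4.7] [-35.1 -33.   96.9] [ 5.7 17.   7.7]
239 [6.2 0.1 1.5] [-38.8 -33.1  96.6] [ 3.  17.1  8.1]
243 [ 6.3  0.1 -3.8] [  0.7 -21.    7.7] [ 1.6 17.   6. ]
247 [ 5.8  0.1 -7.4] [ -1.2 -20.9   6.4] [ 6.  15.5 -7.7]
251 [  6.1   0.1 -12.3] [  6.1 -18.4 -12.2] [  5.6  15.1 -11.3]
255 [  5.2   0.1 -14.7] [  6.  -17.9 -16.2] [  6.1  14.6 -16.4]
px 219.53488372093022 197.88372093023256 [ 7  0  4 11 43]
top [0.55413272 0.15791967 0.1505    ]
```

jog_arm(
  steps=[
    {"translation": [0.002,0.02,0],"rotation": [0,0,0.006]},
    {"translation": [0.005,0.05,-0.01],"rotation": [0,0,0.006]},
    {"translation": [0.006,0.07,-0.02],"rotation": [0,0,0.006]},
    {"translation": [0.006,0.079,-0.035],"rotation": [0,0,0.006]},
    {"translation": [0.006,0.079,-0.045],"rotation": [0,0,0.006]},
    {"translation": [0.006,0.079,-0.05],"rotation": [0,0,0.006]},
    {"translation": [0.006,0.079,-0.05],"rotation": [0,0,0.006]},
    {"translation": [0.006,0.079,-0.05],"rotation": [0,0,0.006]},
  ],
)

```text
time_s: 6.75
ee_pos: [0.552, 0.1649, 0.2225]
tool_rot: [3.1, 0.51, 0.0]
ft_force: [-0.4, -0.6, -2.1]
opening: 0.0127
gripper_force: 58.8
```

```bash
python3 - <<'E'
from h import *
im,W,s,c=cap("wrist");print(s["time_s"],s["ee_pos"],R.from_rotvec(s["tool_rot"]).as_euler("xyz"),s["ft_force"])
M=R.from_rotvec(s["tool_rot"]).as_matrix();L=(W-s["ee_pos"])@M
q=L.reshape(-1,3);m=(abs(W.reshape(-1,3)[:,2]-.1505)<.003)&(abs(q[:,1])<.03)&(q[:,0]>-.02)&(q[:,0]<.03)
p=q[m];print(len(p),cv2.minAreaRect((p[:,:2]*1000).astype(np.float32)),p.max(0))
it,*_=cap("scene")
A=cv2.resize(im[130:270,240:400],None,fx=3.75,fy=3.75,interpolation=cv2.INTER_CUBIC)
B=it[150:260,370:470];B=cv2.resize(B,(200,220))
o=np.zeros((530,800,3),np.uint8);o[:525,:600]=A;o[:220,600:]=B;save(o,"6.png")
E
```

```text
6.75 [0.55199709 0.16486503 0.22245016] [ 3.14153492e+00 -2.38080219e-04  3.26360503e-01] [-0.36540617 -0.61613268 -2.07753967]
1088 ((-0.7661104202270508, 0.09229850769042969), (29.24934959411621, 30.05695915222168), 0.26237916946411133) [0.01384794 0.01510112 0.07491038]
```

View pics/6.png

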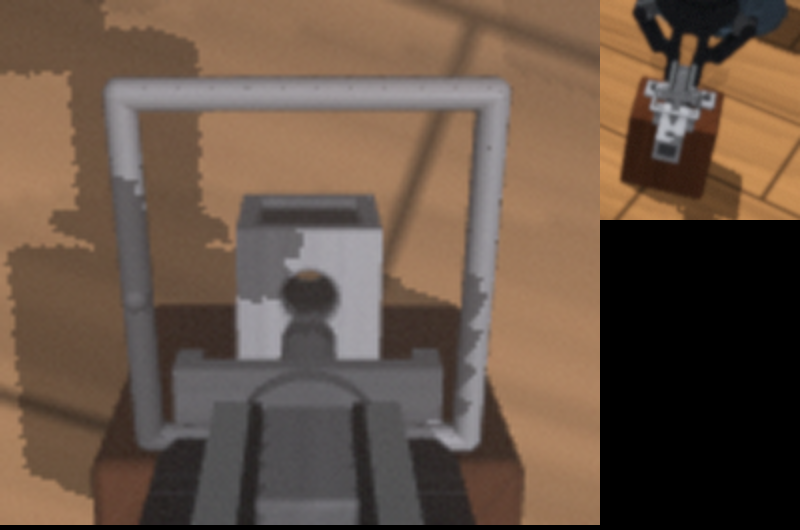

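The pin's tip is right over the hole: in the crop the hole is at (311,295) and the shank's column about 308. It is square to the sleeve, with the ring over the free end. Easing down.

jog_arm(
  steps=[
    {"translation": [0,0,-0.01],"rotation": [0,0,0]},
    {"translation": [0,0,-0.02],"rotation": [0,0,0]},
    {"translation": [0,0,-0.03],"rotation": [0,0,0]},
    {"translation": [0,0,-0.036],"rotation": [0,0,0]},
    {"translation": [0,0,-0.04],"rotation": [0,0,0]},
    {"translation": [0,0,-0.042],"rotation": [0,0,0]},
    {"translation": [0,0,-0.042],"rotation": [0,0,0]},
    {"translation": [0,0,-0.042],"rotation": [0,0,0]},
  ],
)

```text
time_s: 7.65
ee_pos: [0.552, 0.1652, 0.2014]
tool_rot: [-3.1, -0.511, -0.0]
ft_force: [0.2, 0.5, -1.8]
opening: 0.0127
gripper_force: 58.8
```

jog_arm(
  steps=[
    {"translation": [0,0,-0.001],"rotation": [0,0,0]},
    {"translation": [0,0,-0.002],"rotation": [0,0,0]},
    {"translation": [0,0,-0.003],"rotation": [0,0,0]},
    {"translation": [0,0,-0.004],"rotation": [0,0,0]},
    {"translation": [0,0,-0.005],"rotation": [0,0,0]},
    {"translation": [0,0,-0.006],"rotation": [0,0,0]},
    {"translation": [0,0,-0.006],"rotation": [0,0,0]},
    {"translation": [0,0,-0.006],"rotation": [0,0,0]},
  ],
)

```text
time_s: 8.45
ee_pos: [0.5519, 0.1652, 0.1983]
tool_rot: [-3.1, -0.511, 0.0]
ft_force: [0.1, -0.4, -1.2]
opening: 0.0127
gripper_force: 58.8
```

jog_arm(
  steps=[
    {"translation": [0,0,-0.001],"rotation": [0,0,0]},
    {"translation": [0,0,-0.002],"rotation": [0,0,0]},
    {"translation": [0,0,-0.003],"rotation": [0,0,0]},
    {"translation": [0,0,-0.004],"rotation": [0,0,0]},
    {"translation": [0,0,-0.004],"rotation": [0,0,0]},
    {"translation": [0,0,-0.004],"rotation": [0,0,0]},
    {"translation": [0,0,-0.004],"rotation": [0,0,0]},
    {"translation": [0,0,-0.004],"rotation": [0,0,0]},
  ],
)

```text
time_s: 9.25
ee_pos: [0.5519, 0.1652, 0.1963]
tool_rot: [3.1, 0.511, 0.0]
ft_force: [-0.6, -0.3, -2.6]
opening: 0.0124
gripper_force: 58.8
```

jog_arm(
  steps=[
    {"translation": [0,0,-0.001],"rotation": [0,0,0]},
    {"translation": [0,0,-0.002],"rotation": [0,0,0]},
    {"translation": [0,0,-0.003],"rotation": [0,0,0]},
    {"translation": [0,0,-0.004],"rotation": [0,0,0]},
    {"translation": [0,0,-0.004],"rotation": [0,0,0]},
    {"translation": [0,0,-0.004],"rotation": [0,0,0]},
    {"translation": [0,0,-0.004],"rotation": [0,0,0]},
    {"translation": [0,0,-0.004],"rotation": [0,0,0]},
  ],
)

```text
time_s: 10.05
ee_pos: [0.5519, 0.1651, 0.1943]
tool_rot: [3.1, 0.511, 0.0]
ft_force: [-0.3, -0.8, -1.7]
opening: 0.0127
gripper_force: 58.8
```

jog_arm(
  steps=[
    {"translation": [0,0,-0.001],"rotation": [0,0,0]},
    {"translation": [0,0,-0.002],"rotation": [0,0,0]},
    {"translation": [0,0,-0.003],"rotation": [0,0,0]},
    {"translation": [0,0,-0.004],"rotation": [0,0,0]},
    {"translation": [0,0,-0.004],"rotation": [0,0,0]},
    {"translation": [0,0,-0.004],"rotation": [0,0,0]},
    {"translation": [0,0,-0.004],"rotation": [0,0,0]},
    {"translation": [0,0,-0.004],"rotation": [0,0,0]},
  ],
)

```text
time_s: 10.85
ee_pos: [0.5519, 0.1651, 0.1923]
tool_rot: [3.1, 0.511, -0.0]
ft_force: [-0.1, -1.3, -1.0]
opening: 0.0126
gripper_force: 58.9
```

jog_arm(
  steps=[
    {"translation": [0,0,-0.001],"rotation": [0,0,0]},
    {"translation": [0,0,-0.002],"rotation": [0,0,0]},
    {"translation": [0,0,-0.003],"rotation": [0,0,0]},
    {"translation": [0,0,-0.004],"rotation": [0,0,0]},
    {"translation": [0,0,-0.004],"rotation": [0,0,0]},
    {"translation": [0,0,-0.004],"rotation": [0,0,0]},
    {"translation": [0,0,-0.004],"rotation": [0,0,0]},
    {"translation": [0,0,-0.004],"rotation": [0,0,0]},
  ],
)

```text
time_s: 11.65
ee_pos: [0.5518, 0.1651, 0.1903]
tool_rot: [3.1, 0.511, -0.0]
ft_force: [1.4, -2.5, -0.8]
opening: 0.0127
gripper_force: 59.0
```

A side push of about 2.8 N along tool +y (world −y) agrees with the picture's 0.4 mm offset. I'm easing that way while going on down.

jog_arm(
  steps=[
    {"translation": [0.0003,-0.0008,0],"rotation": [0,0,0]},
    {"translation": [0.0003,-0.0008,0],"rotation": [0,0,0]},
    {"translation": [0.0003,-0.0008,-0.001],"rotation": [0,0,0]},
    {"translation": [0.0003,-0.0008,-0.002],"rotation": [0,0,0]},
    {"translation": [0.0003,-0.0008,-0.003],"rotation": [0,0,0]},
    {"translation": [0.0003,-0.0008,-0.004],"rotation": [0,0,0]},
    {"translation": [0.0003,-0.0008,-0.004],"rotation": [0,0,0]},
    {"translation": [0.0003,-0.0008,-0.004],"rotation": [0,0,0]},
  ],
)

```text
time_s: 12.45
ee_pos: [0.5522, 0.1644, 0.1881]
tool_rot: [3.099, 0.511, 0.0]
ft_force: [3.1, -5.5, -1.3]
opening: 0.0127
gripper_force: 59.1
```

jog_arm(
  steps=[
    {"translation": [0,0,-0.001],"rotation": [0,0,0]},
    {"translation": [0,0,-0.002],"rotation": [0,0,0]},
    {"translation": [0,0,-0.003],"rotation": [0,0,0]},
    {"translation": [0,0,-0.004],"rotation": [0,0,0]},
    {"translation": [0,0,-0.004],"rotation": [0,0,0]},
    {"translation": [0,0,-0.004],"rotation": [0,0,0]},
    {"translation": [0,0,-0.004],"rotation": [0,0,0]},
    {"translation": [0,0,-0.004],"rotation": [0,0,0]},
  ],
)

```text
time_s: 13.25
ee_pos: [0.5523, 0.1644, 0.1865]
tool_rot: [3.099, 0.511, 0.001]
ft_force: [1.6, -4.6, 3.0]
opening: 0.0126
gripper_force: 59.5
```

jog_arm(
  steps=[
    {"translation": [0.0003,-0.0008,0],"rotation": [0,0,0]},
    {"translation": [0.0003,-0.0008,0],"rotation": [0,0,0]},
    {"translation": [0.0003,-0.0008,0],"rotation": [0,0,0]},
    {"translation": [0.0003,-0.0008,0],"rotation": [0,0,0]},
    {"translation": [0.0003,-0.0008,0],"rotation": [0,0,0]},
    {"translation": [0.0003,-0.0008,0],"rotation": [0,0,0]},
    {"translation": [0.0003,-0.0008,0],"rotation": [0,0,0]},
    {"translation": [0.0003,-0.0008,0],"rotation": [0,0,0]},
  ],
)

```text
time_s: 14.05
ee_pos: [0.5523, 0.1643, 0.1864]
tool_rot: [3.1, 0.511, 0.0]
ft_force: [1.6, -4.8, 4.9]
opening: 0.0127
gripper_force: 59.8
```

```bash
python3 - <<'E'
from h import *
im,W,s,c=cap("wrist");M=R.from_rotvec(s["tool_rot"]).as_matrix()
print(s["ee_pos"],R.from_rotvec(s["tool_rot"]).as_euler("xyz"),"F tool",M.T@s["ft_force"],"T tool",M.T@s["torque"])
L=(W-s["ee_pos"])@M
q=L.reshape(-1,3);m=(abs(W.reshape(-1,3)[:,2]-.1505)<.002)&(abs(q[:,1])<.03)&(q[:,0]>.005)&(q[:,0]<.03)
p=q[m];print(len(p),cv2.minAreaRect((p[:,:2]*1000).astype(np.float32)),p.max(0),p.min(0))
b=q[(abs(q[:,1])<.035)&(q[:,0]>.044)&(q[:,0]<.07)&(q[:,2]<.02)];print("bar",b.mean(0),b.min(0),b.max(0))
save(im,"7.png",(240,130,400,270),3.75)
E
```

```text
[0.55226196 0.16434229 0.18637455] [ 3.14150034e+00 -2.58792455e-04  3.26792505e-01] F tool [-0.02000302  5.05659403 -4.92904268] T tool [-1.03623519 -0.00782765 -0.03862758]
599 ((9.396232604980469, -0.20579147338867188), (8.91808795928955, 29.579959869384766), 0.609313428401947) [0.01394182 0.01455889 0.03787033] [ 0.00500953 -0.0150385   0.03412079]
bar [ 5.20188543e-02 -8.03426792e-05 -4.55107746e-03] [ 0.04402133 -0.02621533 -0.00696005] [ 0.05526589  0.02598712 -0.00150235]
```

View pics/7.png

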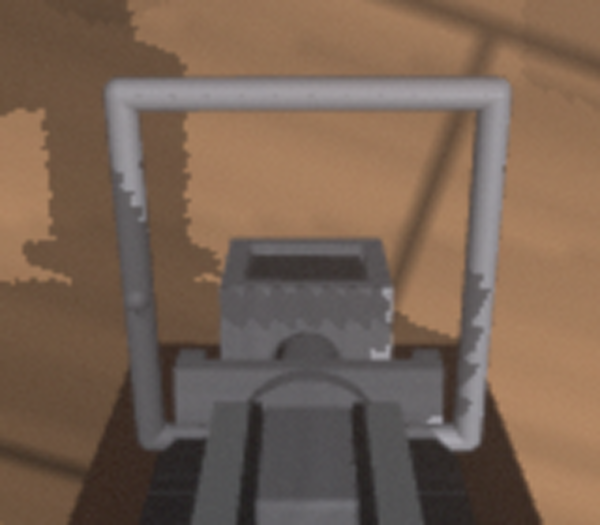

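The sleeve is centred on the saddle within about 0.3 mm (sleeve columns 220–393, saddle 173–442). The steady side push of about 5 N doesn't change with position, so it is likely the sprung pad. There's no x force, so I'm carrying on down.

jog_arm(
  steps=[
    {"translation": [-0.0001,0.0004,-0.001],"rotation": [0,0,0]},
    {"translation": [-0.0001,0.0004,-0.002],"rotation": [0,0,0]},
    {"translation": [-0.0001,0.0004,-0.003],"rotation": [0,0,0]},
    {"translation": [-0.0001,0.0004,-0.004],"rotation": [0,0,0]},
    {"translation": [-0.0001,0.0004,-0.005],"rotation": [0,0,0]},
    {"translation": [-0.0001,0.0004,-0.006],"rotation": [0,0,0]},
    {"translation": [-0.0001,0.0004,-0.006],"rotation": [0,0,0]},
    {"translation": [-0.0001,0.0004,-0.006],"rotation": [0,0,0]},
  ],
)

```text
time_s: 14.9
ee_pos: [0.5522, 0.1644, 0.1831]
tool_rot: [3.099, 0.511, 0.0]
ft_force: [2.8, -5.2, 3.0]
opening: 0.0127
gripper_force: 59.6
```

jog_arm(
  steps=[
    {"translation": [0,0,-0.001],"rotation": [0,0,0]},
    {"translation": [0,0,-0.002],"rotation": [0,0,0]},
    {"translation": [0,0,-0.003],"rotation": [0,0,0]},
    {"translation": [0,0,-0.004],"rotation": [0,0,0]},
    {"translation": [0,0,-0.005],"rotation": [0,0,0]},
    {"translation": [0,0,-0.006],"rotation": [0,0,0]},
    {"translation": [0,0,-0.007],"rotation": [0,0,0]},
    {"translation": [0,0,-0.008],"rotation": [0,0,0]},
  ],
)

```text
time_s: 15.7
ee_pos: [0.5522, 0.1644, 0.1794]
tool_rot: [3.1, 0.511, 0.0]
ft_force: [2.4, -5.8, 5.0]
opening: 0.0127
gripper_force: 59.9
```

jog_arm(
  steps=[
    {"translation": [0,0,-0.001],"rotation": [0,0,0]},
    {"translation": [0,0,-0.002],"rotation": [0,0,0]},
    {"translation": [0,0,-0.003],"rotation": [0,0,0]},
    {"translation": [0,0,-0.004],"rotation": [0,0,0]},
    {"translation": [0,0,-0.005],"rotation": [0,0,0]},
    {"translation": [0,0,-0.006],"rotation": [0,0,0]},
    {"translation": [0,0,-0.006],"rotation": [0,0,0]},
    {"translation": [0,0,-0.006],"rotation": [0,0,0]},
  ],
)

```text
time_s: 16.5
ee_pos: [0.5522, 0.1644, 0.1762]
tool_rot: [3.099, 0.511, 0.0]
ft_force: [2.4, -6.2, 2.6]
opening: 0.0127
gripper_force: 59.8
```

jog_arm(
  steps=[
    {"translation": [0,0,-0.002],"rotation": [0,0,0]},
    {"translation": [0,0,-0.004],"rotation": [0,0,0]},
    {"translation": [0,0,-0.006],"rotation": [0,0,0]},
    {"translation": [0,0,-0.008],"rotation": [0,0,0]},
    {"translation": [0,0,-0.01],"rotation": [0,0,0]},
    {"translation": [0,0,-0.012],"rotation": [0,0,0]},
    {"translation": [0,0,-0.014],"rotation": [0,0,0]},
    {"translation": [0,0,-0.014],"rotation": [0,0,0]},
  ],
)

```text
time_s: 17.3
ee_pos: [0.5521, 0.1643, 0.169]
tool_rot: [3.099, 0.511, -0.0]
ft_force: [3.1, -5.6, 1.6]
opening: 0.0129
gripper_force: 59.5
```

jog_arm(
  steps=[
    {"translation": [0,0,-0.002],"rotation": [0,0,0]},
    {"translation": [0,0,-0.003],"rotation": [0,0,0]},
    {"translation": [0,0,-0.004],"rotation": [0,0,0]},
    {"translation": [0,0,-0.005],"rotation": [0,0,0]},
    {"translation": [0,0,-0.006],"rotation": [0,0,0]},
    {"translation": [0,0,-0.007],"rotation": [0,0,0]},
    {"translation": [0,0,-0.008],"rotation": [0,0,0]},
    {"translation": [0,0,-0.008],"rotation": [0,0,0]},
  ],
)

```text
time_s: 18.1
ee_pos: [0.5522, 0.1643, 0.1651]
tool_rot: [3.099, 0.511, -0.0]
ft_force: [2.7, -6.9, 3.8]
opening: 0.0125
gripper_force: 59.7
```

Nearly home and the lugs are passing; slow to contact.

jog_arm(
  steps=[
    {"translation": [0,0,-0.001],"rotation": [0,0,0]},
    {"translation": [0,0,-0.002],"rotation": [0,0,0]},
    {"translation": [0,0,-0.003],"rotation": [0,0,0]},
    {"translation": [0,0,-0.004],"rotation": [0,0,0]},
    {"translation": [0,0,-0.005],"rotation": [0,0,0]},
    {"translation": [0,0,-0.005],"rotation": [0,0,0]},
    {"translation": [0,0,-0.005],"rotation": [0,0,0]},
    {"translation": [0,0,-0.005],"rotation": [0,0,0]},
  ],
)

```text
time_s: 18.9
ee_pos: [0.5522, 0.1643, 0.1626]
tool_rot: [3.099, 0.511, -0.0]
ft_force: [3.0, -6.2, 2.9]
opening: 0.0124
gripper_force: 59.7
```

jog_arm(
  steps=[
    {"translation": [0,0,-0.001],"rotation": [0,0,0]},
    {"translation": [0,0,-0.002],"rotation": [0,0,0]},
    {"translation": [0,0,-0.003],"rotation": [0,0,0]},
    {"translation": [0,0,-0.003],"rotation": [0,0,0]},
    {"translation": [0,0,-0.003],"rotation": [0,0,0]},
    {"translation": [0,0,-0.003],"rotation": [0,0,0]},
    {"translation": [0,0,-0.003],"rotation": [0,0,0]},
    {"translation": [0,0,-0.003],"rotation": [0,0,0]},
  ],
)

```text
time_s: 19.7
ee_pos: [0.5523, 0.1643, 0.1623]
tool_rot: [3.099, 0.511, 0.001]
ft_force: [-2.7, -8.0, 15.0]
opening: 0.0124
gripper_force: 61.3
```

```bash
python3 - <<'E'
from h import *
im,W,s,c=cap("wrist");M=R.from_rotvec(s["tool_rot"]).as_matrix();L=(W-s["ee_pos"])@M
print(s["ee_pos"],s["ft_force"])
for v in range(205,250,3): print(v,[(L[v,u]*1000).round(1).tolist()+[round(float(W[v,u,2]),4)] for u in (302,322,342)])
b=L.reshape(-1,3);b=b[(abs(b[:,1])<.035)&(b[:,0]>.044)&(b[:,0]<.07)&(b[:,2]<.02)];print("bar",b.mean(0))
E
```

```text
[0.55233223 0.16426735 0.1623158 ] [-2.69583292 -7.97104198 14.9729858 ]
205 [[12.9, -13.1, 39.0, 0.1233], [13.3, 0.1, 38.0, 0.1243], [13.3, 13.2, 38.0, 0.1244]]
208 [[13.5, -12.6, 31.4, 0.1309], [11.1, 0.1, 38.4, 0.1239], [13.4, 12.8, 31.8, 0.1305]]
211 [[13.4, -12.2, 26.1, 0.1363], [11.1, 0.1, 32.6, 0.1297], [13.5, 12.4, 25.8, 0.1365]]
214 [[13.0, -12.0, 21.9, 0.1404], [10.9, 0.1, 27.6, 0.1347], [13.4, 12.1, 20.9, 0.1415]]
217 [[13.7, -11.5, 14.9, 0.1474], [10.8, 0.1, 22.7, 0.1396], [12.8, 11.9, 17.4, 0.1449]]
220 [[13.5, -11.2, 10.9, 0.1514], [13.1, 0.1, 11.9, 0.1504], [13.6, 11.4, 10.6, 0.1517]]
223 [[11.4, -11.3, 11.5, 0.1508], [11.2, 0.1, 11.9, 0.1504], [11.2, 11.5, 12.0, 0.1503]]
226 [[9.7, -11.3, 11.1, 0.1512], [10.0, 0.1, 10.5, 0.1519], [9.8, 11.5, 10.9, 0.1514]]
229 [[9.4, -11.1, 7.5, 0.1548], [10.3, 0.1, 5.6, 0.1567], [9.2, 11.3, 7.9, 0.1544]]
232 [[7.4, -11.2, 8.0, 0.1543], [9.5, 0.1, 3.1, 0.1592], [7.1, 11.4, 8.6, 0.1537]]
235 [[5.4, -11.2, 8.3, 0.1541], [8.1, 0.1, 2.4, 0.1599], [5.9, 11.3, 7.3, 0.1551]]
238 [[9.9, -10.3, -5.3, 0.1676], [5.5, 0.1, 4.2, 0.1581], [9.7, 10.4, -4.9, 0.1672]]
241 [[10.1, -10.0, -9.2, 0.1715], [5.5, 0.1, 0.4, 0.162], [9.8, 10.2, -8.6, 0.171]]
244 [[10.1, -9.8, -12.6, 0.1749], [6.5, 0.1, -5.3, 0.1677], [10.1, 9.9, -12.6, 0.1749]]
247 [[10.4, -9.5, -16.5, 0.1788], [5.8, 0.1, -7.2, 0.1695], [10.2, 9.7, -16.0, 0.1783]]
bar [ 5.19653946e-02  9.83307652e-05 -4.41266559e-03]
```

The saddle is bottomed: plate top 0.154, sleeve top 0.1505, reaction 15 N. Press a touch, relax, then release.

jog_arm(
  steps=[
    {"translation": [0,0,-0.001],"rotation": [0,0,0]},
    {"translation": [0,0,-0.001],"rotation": [0,0,0]},
    {"translation": [0,0,-0.001],"rotation": [0,0,0]},
    {"translation": [0,0,0],"rotation": [0,0,0]},
    {"translation": [0,0,0.001],"rotation": [0,0,0]},
    {"translation": [0,0,0.001],"rotation": [0,0,0]},
    {"translation": [0,0,0.001],"rotation": [0,0,0]},
    {"translation": [0,0,0.001],"rotation": [0,0,0]},
  ],
)

```text
time_s: 20.55
ee_pos: [0.5523, 0.1643, 0.1624]
tool_rot: [3.099, 0.511, 0.001]
ft_force: [0.4, -6.9, 9.2]
opening: 0.0125
gripper_force: 60.3
```

jog_arm(
  steps=[
    {"translation": [0,0,0],"rotation": [0,0,0]},
    {"translation": [0,0,0],"rotation": [0,0,0]},
    {"translation": [0,0,0],"rotation": [0,0,0]},
    {"translation": [0,0,0],"rotation": [0,0,0]},
    {"translation": [0,0,0],"rotation": [0,0,0]},
    {"translation": [0,0,0],"rotation": [0,0,0]},
    {"translation": [0,0,0],"rotation": [0,0,0]},
    {"translation": [0,0,0],"rotation": [0,0,0]},
  ],
  gripper=0.5,
)

```text
time_s: 21.35
ee_pos: [0.5521, 0.1646, 0.1618]
tool_rot: [-3.1, -0.511, -0.0]
ft_force: [-0.7, -0.4, -0.8]
opening: 0.0428
gripper_force: 0.0
```

jog_arm(
  steps=[
    {"translation": [0,0,0.01],"rotation": [0,0,0]},
    {"translation": [0,0,0.03],"rotation": [0,0,0]},
    {"translation": [0,0,0.06],"rotation": [0,0,0]},
    {"translation": [0,0,0.1],"rotation": [0,0,0]},
    {"translation": [0,0,0.13],"rotation": [0,0,0]},
    {"translation": [0,0,0.15],"rotation": [0,0,0]},
    {"translation": [0,0,0.16],"rotation": [0,0,0]},
    {"translation": [0,0,0.16],"rotation": [0,0,0]},
  ],
)

```text
time_s: 22.15
ee_pos: [0.5523, 0.1646, 0.2423]
tool_rot: [-3.1, -0.511, -0.001]
ft_force: [-0.6, 0.2, -0.3]
opening: 0.0428
gripper_force: 0.0
```

```bash
python3 - <<'E'
from h import *
im,W,s,c=cap("wrist");q=W.reshape(-1,3);print(s["time_s"],s["ee_pos"],s["ft_force"])
near=(abs(q[:,0]-.56)<.08)&(abs(q[:,1]-.17)<.06)
def rect(p): return cv2.minAreaRect((p[:,:2]*1000).astype(np.float32))
for z in (.1865,): p=q[near&(abs(q[:,2]-z)<.003)];print("head",len(p),p.mean(0),p[:,2].max(),rect(p))
p=q[near&(q[:,2]>.1585)&(q[:,2]<.173)&(q[:,0]>.57)];print("ring",len(p),rect(p),p[:,2].max())
ax=np.array([np.cos(.3265),np.sin(.3265)]);t=(p[:,:2]-[.5512,.1642])@ax;b=p[t>.048];print("bar",b.mean(0),t.max())
p=q[near&(abs(q[:,2]-.1505)<.002)&(q[:,0]>.555)];print("sleeve",((p[:,:2]-[.5512,.1642])@ax).max(),p[:,2].mean())
A=cv2.resize(im[120:320,200:440],None,fx=2.2,fy=2.2)
it,*_=cap("scene");B=cv2.resize(it[160:260,370:450],(240,300),interpolation=cv2.INTER_CUBIC)
o=np.zeros((440,800,3),np.uint8);o[:440,:528]=A;o[:300,540:780]=B;save(o,"8.png")
E
```

```text
22.15 [0.55225435 0.16458229 0.24232486] [-0.57352417  0.23212405 -0.33238038]
head 353 [0.55213807 0.16441351 0.1865145 ] 0.1884954418728918 ((551.6341552734375, 164.2754669189453), (14.345191955566406, 13.27962589263916), 18.930757522583008)
ring 872 ((583.46826171875, 174.85641479492188), (44.46253967285156, 52.44404983520508), 18.828397750854492) 0.1694104041184062
bar [0.6021132  0.18141444 0.16702295] 0.05622785706924034
sleeve 0.014772192424105983 0.1505612833262843
```

View pics/8.png

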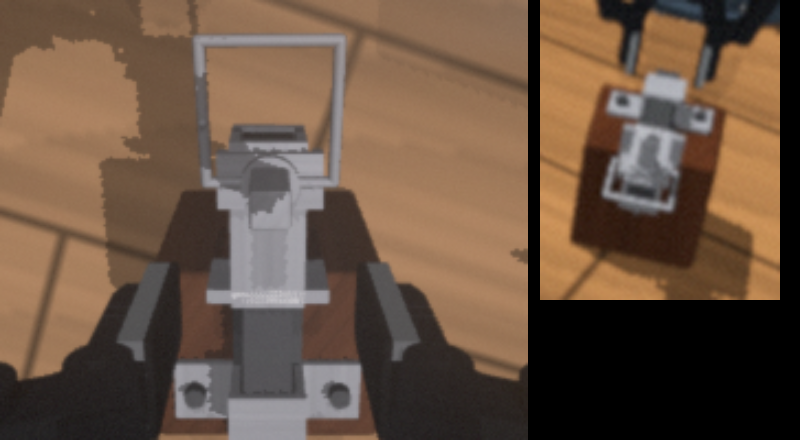

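The pin is home: head top 0.1865 is 36 mm above the sleeve. The ring is standing open beyond the free end, bar at crop row 40. I'll shut the fingers, go over the bar and push down.

jog_arm(
  steps=[
    {"translation": [0.02,0.007,0],"rotation": [0,0,0]},
    {"translation": [0.06,0.02,0],"rotation": [0,0,0]},
    {"translation": [0.099,0.033,0],"rotation": [0,0,0]},
    {"translation": [0.099,0.033,-0.03],"rotation": [0,0,0]},
    {"translation": [0.099,0.033,-0.07],"rotation": [0,0,0]},
    {"translation": [0.099,0.033,-0.1],"rotation": [0,0,0]},
    {"translation": [0.099,0.033,-0.12],"rotation": [0,0,0]},
    {"translation": [0.099,0.033,-0.13],"rotation": [0,0,0]},
  ],
  gripper=0,
)

```text
time_s: 23.05
ee_pos: [0.6015, 0.181, 0.1757]
tool_rot: [3.1, 0.511, -0.002]
ft_force: [0.4, 1.0, -0.4]
opening: 0.0002
gripper_force: 0.0
```

jog_arm(
  steps=[
    {"translation": [0,0,-0.01],"rotation": [0,0,0]},
    {"translation": [0,0,-0.02],"rotation": [0,0,0]},
    {"translation": [0,0,-0.03],"rotation": [0,0,0]},
    {"translation": [0,0,-0.04],"rotation": [0,0,0]},
    {"translation": [0,0,-0.05],"rotation": [0,0,0]},
    {"translation": [0,0,-0.06],"rotation": [0,0,0]},
    {"translation": [0,0,-0.07],"rotation": [0,0,0]},
    {"translation": [0,0,-0.08],"rotation": [0,0,0]},
  ],
)

```text
time_s: 23.85
ee_pos: [0.6011, 0.1809, 0.136]
tool_rot: [3.1, 0.511, -0.002]
ft_force: [-0.2, -0.9, 2.2]
opening: -0.0001
gripper_force: 0.8
```

jog_arm(
  steps=[
    {"translation": [0,0,-0.01],"rotation": [0,0,0]},
    {"translation": [0,0,-0.02],"rotation": [0,0,0]},
    {"translation": [0,0,-0.028],"rotation": [0,0,0]},
    {"translation": [0,0,-0.028],"rotation": [0,0,0]},
    {"translation": [0,0,-0.028],"rotation": [0,0,0]},
    {"translation": [0,0,-0.028],"rotation": [0,0,0]},
    {"translation": [0,0,-0.028],"rotation": [0,0,0]},
    {"translation": [0,0,-0.028],"rotation": [0,0,0]},
  ],
)

```text
time_s: 24.65
ee_pos: [0.6017, 0.1811, 0.123]
tool_rot: [3.1, 0.511, 0.001]
ft_force: [-0.1, 0.0, -1.1]
opening: -0.0005
gripper_force: 0.0
```

jog_arm(
  steps=[
    {"translation": [0,0,0.02],"rotation": [0,0,0]},
    {"translation": [0,0,0.06],"rotation": [0,0,0]},
    {"translation": [0,0,0.11],"rotation": [0,0,0]},
    {"translation": [0,0,0.17],"rotation": [0,0,0]},
    {"translation": [0,0,0.22],"rotation": [0,0,0]},
    {"translation": [0,0,0.26],"rotation": [0,0,0]},
    {"translation": [0,0,0.28],"rotation": [0,0,0]},
    {"translation": [0,0,0.28],"rotation": [0,0,0]},
  ],
)

```text
time_s: 25.45
ee_pos: [0.6021, 0.1812, 0.2644]
tool_rot: [-3.1, -0.511, -0.004]
ft_force: [-0.3, 0.4, -0.5]
opening: 0.0002
gripper_force: 0.0
```

```bash
python3 - <<'E'
from h import *
im,W,s,c=cap("wrist");q=W.reshape(-1,3);print(s["time_s"],s["ee_pos"],s["ft_force"])
near=(abs(q[:,0]-.56)<.08)&(abs(q[:,1]-.17)<.06)
p=q[near&(abs(q[:,2]-.1865)<.003)];print("head",len(p),p.mean(0) if len(p) else 0)
it,Wt,_,_=cap("scene");w=Wt.reshape(-1,3)
M=np.array([[np.cos(.3265),np.sin(.3265)],[-np.sin(.3265),np.cos(.3265)]])
t=(w[:,:2]-[.5516,.1643])@M.T;m=(t[:,0]>-.012)&(t[:,0]<.014)&(abs(t[:,1])<.03)&(w[:,2]<.118)&(w[:,2]>.08)
print("below",m.sum(),np.c_[t,w[:,2]][m].round(3)[:25].tolist())
A=cv2.resize(im[100:300,200:440],None,fx=1.6,fy=1.6)
B=cv2.resize(it[180:260,370:450],(400,400),interpolation=cv2.INTER_CUBIC)
o=np.zeros((400,800,3),np.uint8);o[:320,:384]=A;o[:,400:]=B;save(o,"9.png")
E
```

```text
25.45 [0.60206117 0.18115568 0.26439561] [-0.34567759  0.39682832 -0.51984411]
head 0 0
below 58 [[0.002, -0.025, 0.116], [0.004, -0.025, 0.115], [0.004, -0.027, 0.111], [0.002, -0.024, 0.11], [0.0, -0.026, 0.105], [0.003, -0.024, 0.108], [0.004, -0.026, 0.104], [0.005, -0.023, 0.106], [0.002, 0.023, 0.118], [-0.0, -0.026, 0.098], [0.003, -0.023, 0.102], [0.003, -0.021, 0.102], [0.0, -0.018, 0.101], [0.005, -0.002, 0.11], [0.003, 0.023, 0.116], [0.002, -0.023, 0.098], [0.002, -0.02, 0.098], [0.005, -0.018, 0.102], [0.004, -0.015, 0.101], [0.003, -0.013, 0.101], [0.003, -0.011, 0.102], [0.003, -0.009, 0.102], [0.0, -0.006, 0.101], [0.004, -0.002, 0.105], [0.001, 0.001, 0.104]]
```

View pics/9.png

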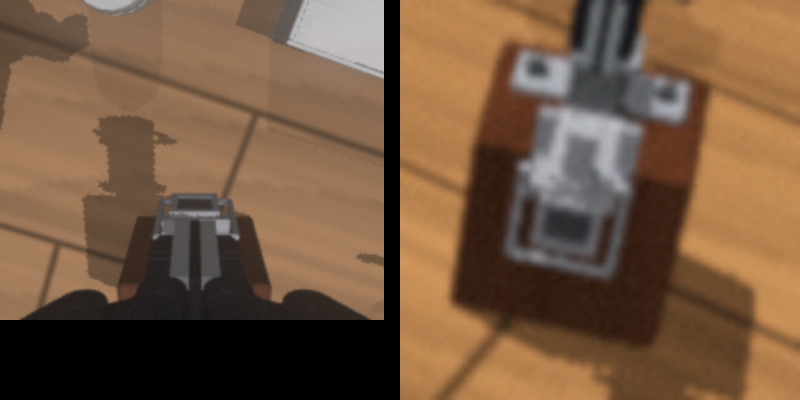

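The ring hangs straight down around the sleeve end, its bar at z about 0.10 under the point (scene crop row 265). A last check of the pin height from the top camera, then hand in.

```bash
python3 - <<'E'
from h import *
a,W,s,c=cap("scene");q=W.reshape(-1,3)
p=q[(np.hypot(q[:,0]-.5516,q[:,1]-.1643)<.009)&(q[:,2]>.17)&(q[:,2]<.2)]
h=np.percentile(p[:,2],[50,90,97]);print(len(p),h)
if .182<h[2]<.192: print(manip.close_job())
E
```

```text
29 [0.18470673 0.18670338 0.18743623]
the job is handed in; nothing more can be done
None
```

The pin is fully home in the tow-bar sleeve, with its ring snapped shut under the point. I handed the job in at about 25.5 s; the arm touched nothing but the pin and ring.

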